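Crank the specimen carriage under the microscope

ROBOT

A 6-joint arm with a two-finger parallel gripper is mounted at the origin on the work surface. World frame = base frame: x ahead of the robot, y to its left, z up, the work surface at z = 0. Lengths are in m, angles in rad, forces in N, time in s.
With the tool pointing down it reaches from about 0.375 to 0.9 m from the base axis. Payload 3.1 kg.
Tool frame: the origin (TCP) lies midway between the tips of the shut fingers; the grasp point (between the pads) lies 19 mm behind it; z points along the fingers, x is the direction in which the jaws open and shut, and the axes are right-handed (so a half turn about z gives the same grasp; the last joint's range is limited). The gripper opens to 87 mm and grips with 3 to 60 N. Pads are 19 mm wide; open, the fingers measure 117 mm over their backs; the gripper's body (75 mm by 190 mm) begins 51 mm behind the grasp point.
Start: joints at [-1.296, 0.527, 1.433, -0, 1.181, -0.178], TCP at [0.274, -0.562, 0.223] pointing down, gripper open.
Joint ranges: [-3.08, 3.08], [-0.75, 2.2], [0.22, 2.44], [-1.43, 4.57], [0, 2.65], [-2.85, 2.85]. Speed limits (rad/s): [2.79, 2.79, 3.14, 3.14, 3.14, 3.14].

INTERFACE

Orientations are given as a unit quaternion [x, y, z, w].
In Python, from rig import * gives the robot as it stands.
- The arm moves only by the tool drive_tool, never from a script. Its argument "plan" is a list of rows, each an object with "offset": the shift along the tool's x, y, z in cm, a list of three; "delta_rot": the turn, a rotation vector about the tool's x, y, z in degrees, a list of three; "jaw": the finger opening in cm, from 0 to 8.7. In form: [{"offset": [dx, dy, dz], "delta_rot": [wx, wy, wz], "jaw": jaw}, ...]. A call has exactly 8 rows; each row is the pose to reach, as a shift and turn from the pose commanded when the call began, along the tool's axes at that moment; what a row does not reach only later rows make up. A row lasts 1/12 s, in which the tool goes at most 41.7 mm and 7.16 degrees, less where a joint would pass 70% of its speed; a pose out of reach is approached as far as the arm can. A call with a gripper value outside its range is refused whole. The fingers move at their own pace and stop on an object; "squeeze" is the grip in N (left out, the last holds). Time passes only in rows, so rows that repeat a pose let the fingers close, or fill a call up. It gives the time, the measured TCP pose, the force and the opening at its end, in the units of the state.
- get_obs(): the state, without advancing time (a new reading comes with each control period).
- camera(name): name is "side" or "top" or "wrist"; returns the picture (420x560x3 uint8, red, green, blue); there is no depth.
- calibration(name): a dict with "K" (3x3 intrinsics, pixels), "pose" (4x4, takes a point from camera to world coordinates); the wrist camera has in their place "tool_from_camera" (4x4, takes a point from camera to tool coordinates, whose origin is the TCP and whose axes are the tool frame's). Camera axes: x right, y down, z forward; pixel columns grow to the right and rows downward; lengths in m; the calibration is good to about 2 mm. The wrist camera is an equidistant fisheye: a pixel r from the principal point sees the ray r / f radians off the axis. A picture is of the moment at which its call begins: read the wrist's pose just before it. calibration takes no time and is no camera call.
- hand_in(): hands the job in, once; it reports no verdict.
The state is a dict: "time": time; "q": joint angles; "joint_velocities": joint speeds; "joint_torque": joint torques, N m; "position": TCP position; "tool_rot": TCP orientation; "ft_force": force on the tool from outside, world axes, zero at the start; "moment": the same for the moment, N m; "grip_width": finger opening in m.
Only numpy, scipy, OpenCV 4.12 (cv2) and the standard library are available. Lean on these libraries where they do the work, as an engineer would, in place of code of your own. Each camera call takes 0.05 s, during which the arm holds its last target.

TASK

First move the wooden slide case that stands in the carriage's way over to the blue taped bay on the left, standing upright and squarely inside the outline. Then turn the black crank wheel by its yellow handle, following it as it travels off with the carriage, until the white specimen disc is centred under the microscope's lens (the red line on the carriage lies under the red needle). Do not let the carriage bump the case, do not knock the microscope, and leave everything else on the table where it is.

Things in the scene. Friction and masses are not known exactly. Their poses are not given: they have to be found in the camera images.
- stage: Fixed cream bed of the measuring stage, 120 mm (its x) by 490 mm (its y) by 26 mm high, on the table. Origin on the table plane under its middle (bed spans y -240 to +250 mm). The carriage travels along the bed's +y (towards the robot's left). Position and yaw vary.
- carriage: Aluminium T-shaped carriage, plate 32 to 44 mm above the table. Origin: on the crank axis, plate underside; axes parallel to the stage's. Narrow part x -55 to +55, y -55 to +155 mm; cross plate x -170 to +60, y 152 to 228 mm, overhanging the bed towards the robot. Travel 185 mm along stage +y from a stop where its origin is at stage y -170 mm. Only the crank drives it: pushing it takes over 40 N.
- crank_axis (a point): Top centre of the black crank wheel: level disc, diameter 128 mm, 14 mm thick, disc top 74 mm above the table, with a 28 mm hub 6 mm higher. It rides on the carriage. Each radian it turns moves the carriage, and itself, 10 mm (63 mm a turn): clockwise from above = stage +y, anticlockwise = back. Starts 0 to 20 mm from the start stop; stays where it is left.
- handle_top (a point): Top centre of the upright yellow handle on the crank wheel: cylinder of diameter 16 mm, from 74.5 to 119.5 mm above the table, 52 mm from the wheel's axis. It spins freely on its own pin. Pushing it round takes about 8 N along its circle.
- dish (a point): Centre of the white specimen disc (diameter 72 mm, top 48 mm above the table) on the carriage, 190 mm in carriage +y from the crank axis. A red line on the plate runs from it towards the robot.
- lens (a point): Centre of the microscope's lens, pointing straight down, 127 mm above the table, black barrel of diameter 56 mm. Always over the bed's centre line (stage x = 0), 135 to 180 mm in stage +y from the stage's origin. The dish starts 95 to 160 mm short of it.
- microscope: Fixed cream stereo microscope with two black eyepieces leaning away from the robot. Origin on the table under the lens, axes parallel to the stage's. Head box 85 by 85 mm (x -38 to +48, y +-43 mm), 160 to 230 mm above the table; eyepieces rise to 340 mm at x +100 mm; column (25 mm thick) at x +140 mm. A red needle 6 mm thick reaches from the lens barrel to x -70 mm at 140 mm above the table.
- case: Loose wooden slide case, 100 mm (its x) by 45 mm (its y) by 60 mm high, 0.2 to 0.4 kg, standing on the table in the way of the carriage's overhanging plate, in front of the bed. Origin at the centre of its underside. Its far side comes within about 15 mm of the bed.
- bay: Blue tape outline flat on the table, 150 mm (its x) by 90 mm (its y) outside, where the case belongs (either way round along x). Origin at its centre.
- eyepiece_a: Bystander: loose black eyepiece standing on end, diameter 44 mm at the top, 105 mm tall, on the robot's side of the crank wheel, origin under its foot.
- eyepiece_b: Bystander: loose black eyepiece standing on end, diameter 44 mm at the top, 105 mm tall, behind the bed, origin under its foot.
- lens_can: Bystander: cream round can, diameter 50 mm, 70 mm tall, in front of the bed, origin under its foot.
- filter_box: Bystander: cardboard box 55 by 90 by 40 mm high, behind the bed, origin under its centre.
- screwdriver: Bystander: screwdriver 180 mm long lying on the table at the right.
- brush: Bystander: brush 170 mm long lying beyond the bay.
- screw_jar: Bystander: amber jar with a black cap, diameter 60 mm, 85 mm tall, to the left of the bay, origin under its foot.
Things that resemble listed ones, but are neither listed nor needed, are in the scene too. What is shaped like the case but purple or turquoise is not meant.

How it is judged:
By the outcome, as a careful person would: the job done as asked, in the order asked, and still so for the second after the job is handed in, with the robot touching nothing.
It also fails if it takes over 72 s, if anything falls off the work surface, if the arm or the gripper's body presses on something with over 40 N, if the wrist force passes 120 N, or if a joint passes its speed limit or range.

## Working session

There is one attempt and no reset: what is moved stays moved. The work goes in short steps, Python scripts to look and compute and a tool call to move; the robot and the scene stay as the last step left them, time stands still between calls to the robot, and variables do not carry over. Pictures are saved under pics/ and viewed, and the job is handed in when it is done.

Besides the shell and the picture viewer there is one more tool, called after ">>>" by a JSON object that holds its "name" and its "arguments", one argument or row to a line. drive_tool: Moves the arm, as the interface text tells. Its arguments: {"type":"object","properties":{"plan":{"type":"array","items":{"type":"object","properties":{"offset":{"type":"array","items":{"type":"number"}},"delta_rot":{"type":"array","items":{"type":"number"}},"jaw":{"type":"number"}}}},"squeeze":{"type":"number"}},"required":["plan"]}

```bash
ls; mkdir -p pics; python3 - <<'E'
from rig import *
import cv2
o=get_obs();print(o)
for n in ["side","top","wrist"]:
    im=camera(n);cv2.imwrite(f"pics/{n}0.png",im[:,:,::-1]);c=calibration(n);print(n,{k:v.tolist() if hasattr(v,'tolist') else v for k,v in c.items()})
E
```

```text
pics
{'time': 0.0, 'q': array([-1.29550764e+00,  5.28451309e-01,  1.43393394e+00, -2.78390048e-05,
        1.18139077e+00, -1.78498266e-01]), 'joint_velocities': array([ 0.00062905, -0.00010559, -0.00021861, -0.00154143, -0.00078776,
       -0.00094261]), 'joint_torque': array([ 2.26425043e-03, -4.40028620e+01, -1.76595747e+01,  6.33434532e-02,
        5.82139764e-02, -1.99040282e-04]), 'position': array([ 0.27379576, -0.56100237,  0.22157071]), 'tool_rot': array([ 8.48050754e-01, -5.29913886e-01, -8.17027577e-04, -7.24158676e-04]), 'ft_force': array([-0.28475591,  0.67697019, -0.21597059]), 'moment': array([0.03437915, 0.03424571, 0.03106359]), 'grip_width': 0.08726904733699388}
side {'K': [[415.8072118700756, 0.0, 279.2748198678133], [0.0, 415.8072118700756, 207.14912340547323], [0.0, 0.0, 1.0]], 'pose': [[-0.785689071967084, -0.35558906365095316, 0.5062105293287965, -0.06916384416026498], [-0.6184428009395083, 0.4318179364458884, -0.6565529466308945, 0.8521503065085706], [0.014872261347812242, -0.8289087329588541, -0.5591861302526641, 0.8030718705603445], [0.0, 0.0, 0.0, 1.0]]}
top {'K': [[447.6463927016793, 0.0, 283.7373809821435], [0.0, 447.6463927016793, 210.268595968095], [0.0, 0.0, 1.0]], 'pose': [[0.01281004129816937, -0.9854361094204451, 0.16956290010564148, 0.3492172254314614], [-0.9998647221548796, -0.01437350656230827, -0.007996230314879628, 0.05076493901549721], [0.01031698754891725, -0.16943752996133957, -0.9854869269597217, 1.3463110816768016], [0.0, 0.0, 0.0, 1.0]]}
wrist {'K': [[325.19226210127806, 0.0, 281.82995723267857], [0.0, 325.19226210127806, 212.04499119326906], [0.0, 0.0, 1.0]], 'tool_from_camera': [[0.999999520483114, 0.0009760525077741049, -7.971851482628527e-05, -0.0006489381604117828], [-0.0009062032297103978, 0.9531442434851375, 0.3025148424571084, -0.08346030989293207], [0.0003712536141250674, -0.302514625154958, 0.9531446709383143, -0.16149162275064094], [0.0, 0.0, 0.0, 1.0]]}
```

View pics/top0.png

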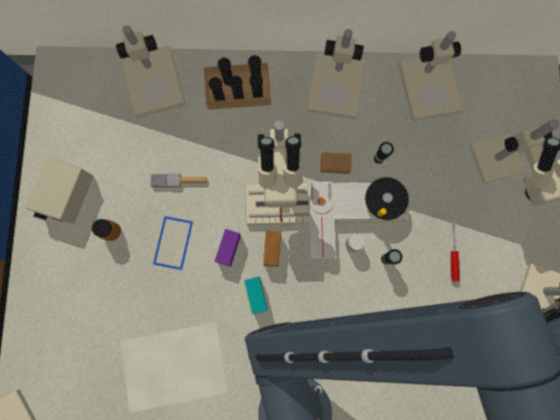

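View pics/side0.png

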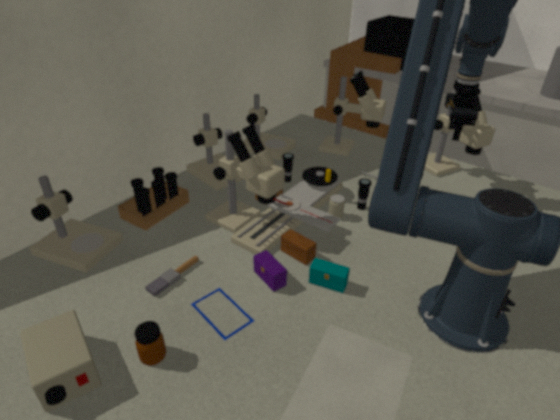

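View pics/wrist0.png

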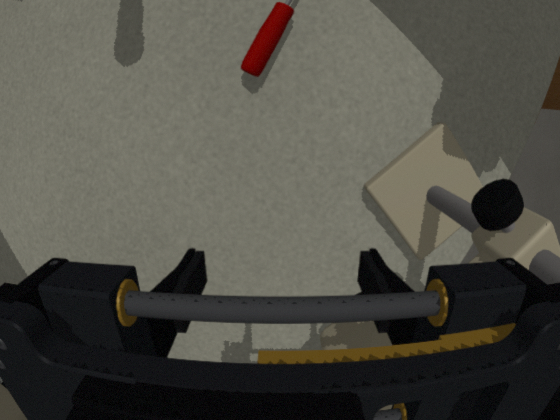

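The top view shows these candidates for the case: brown box at (272,248) in front of the bed, purple at (228,248), turquoise at (256,295), and a brown filter box at (336,163) behind the bed. By the description it is the one at (272,248). I'll check that in a close crop.

```bash
python3 - <<'E'
import cv2
im=cv2.imread("pics/top0.png")
c=im[200:300,140:300];cv2.imwrite("pics/topA.png",cv2.resize(c,None,fx=5,fy=5,interpolation=cv2.INTER_CUBIC))
c=im[130:270,240:420];cv2.imwrite("pics/topB.png",cv2.resize(c,None,fx=4.25,fy=4.25,interpolation=cv2.INTER_CUBIC))
im=cv2.imread("pics/side0.png")
c=im[130:290,200:400];cv2.imwrite("pics/sideA.png",cv2.resize(c,None,fx=3.75,fy=3.75,interpolation=cv2.INTER_CUBIC))
E
```

```text
(no output)
```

View pics/topA.png

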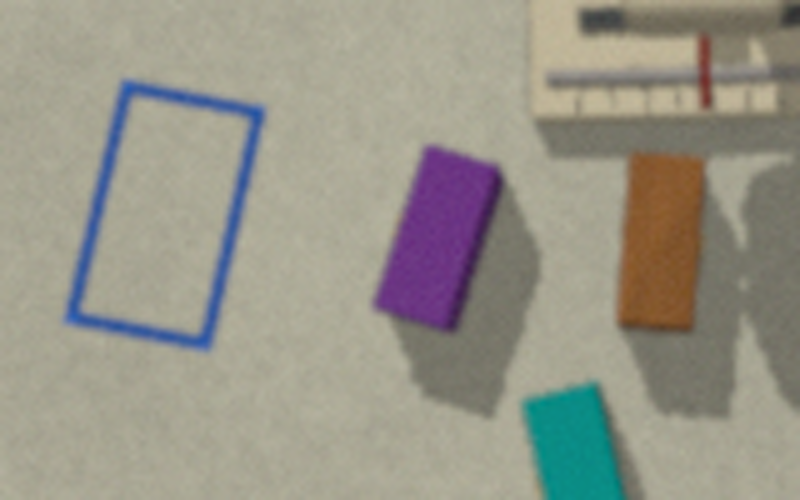

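View pics/topB.png

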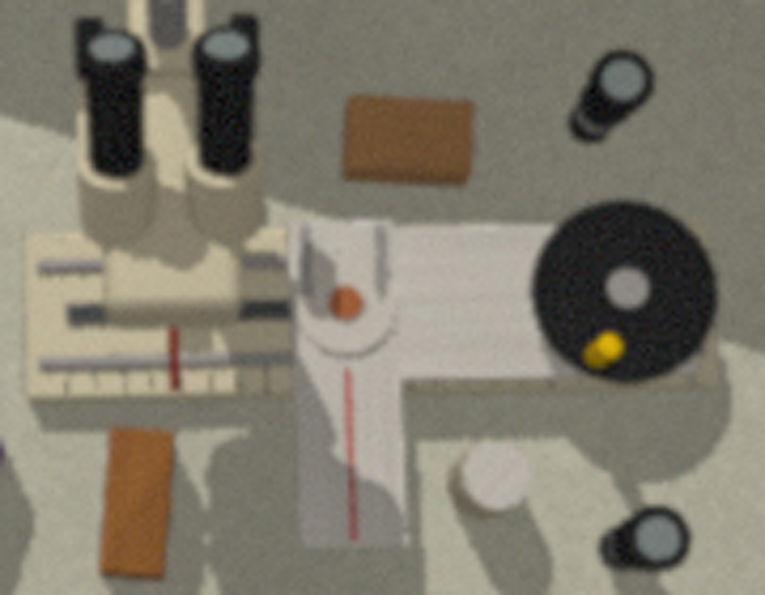

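View pics/sideA.png

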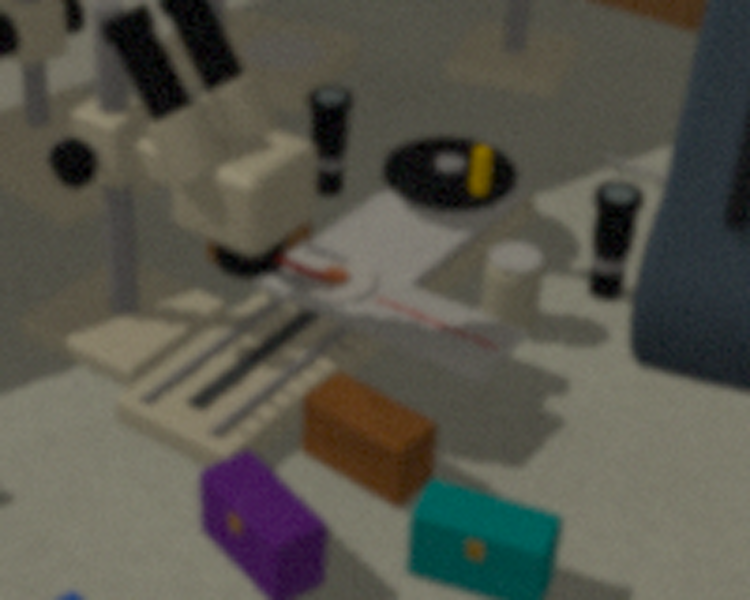

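The crop confirms it: the case is the brown box with top-face corners near (266,230), (281,231), (278,266) and (264,265). Bay, needle, carriage, hub and handle are also clear. Next I'll turn these into world positions.

```bash
cat > h.py <<'E'
from rig import *
import cv2, numpy as np
from scipy.spatial.transform import Rotation as R
def px2w(name,uv,z,pose=None):
    c=calibration(name);K=c["K"];T=np.array(c["pose"])
    d=T[:3,:3]@np.array([(uv[0]-K[0][2])/K[0][0],(uv[1]-K[1][2])/K[1][1],1]);o=T[:3,3]
    return o+d*(z-o[2])/d[2]
def w2px(name,p):
    c=calibration(name);K=np.array(c["K"]);T=np.array(c["pose"]);q=K@(T[:3,:3].T@(np.array(p)-T[:3,3]));return q[:2]/q[2]
def crop(pt,s,o): return ((pt[0]+.5)/s-.5+o[0],(pt[1]+.5)/s-.5+o[1])
def wristpx2w(uv,z,o):
    c=calibration("wrist");K=np.array(c["K"]);T=np.array(c["tool_from_camera"])
    a=(uv[0]-K[0,2])/K[0,0];b=(uv[1]-K[1,2])/K[1,1];r=np.hypot(a,b)
    d=np.array([a/r*np.sin(r),b/r*np.sin(r),np.cos(r)]) if r>0 else np.array([0,0,1.])
    Rt=R.from_quat(o["tool_rot"]).as_matrix()
    P=np.array(o["position"])+Rt@T[:3,3];d=Rt@T[:3,:3]@d
    return P+d*(z-P[2])/d[2]
def w2wrist(p,o):
    c=calibration("wrist");K=np.array(c["K"]);T=np.array(c["tool_from_camera"])
    Rt=R.from_quat(o["tool_rot"]).as_matrix()
    q=T[:3,:3].T@(Rt.T@(np.array(p)-np.array(o["position"]))-T[:3,3])
    th=np.arctan2(np.hypot(q[0],q[1]),q[2]);f=np.arctan2(q[1],q[0])
    return K[0,2]+K[0,0]*th*np.cos(f),K[1,2]+K[1,1]*th*np.sin(f)
def st():
    o=get_obs();Rm=R.from_quat(o["tool_rot"]).as_matrix();print("t",o["time"].__round__(2),"pos",np.round(o["position"],4),"xaxis yaw",np.degrees(np.arctan2(Rm[1,0],Rm[0,0])).round(2),"z",Rm[:,2].round(4),"F",np.round(o["ft_force"],1),"w",round(o["grip_width"],4),"q",np.round(o["q"],3));return o
def plan_to(target,yaw_deg,o=None):
    o=o or get_obs();Rm=R.from_quat(o["tool_rot"])
    y=np.radians(yaw_deg);X=np.array([np.cos(y),np.sin(y),0]);Z=np.array([0,0,-1.]);Rt=R.from_matrix(np.column_stack([X,np.cross(Z,X),Z]))
    d=Rm.as_matrix().T@(np.array(target)-o["position"])*100
    print("offset cm",d.round(2),"rot deg",np.degrees((Rm.inv()*Rt).as_rotvec()).round(2))
E
python3 - <<'E'
from h import *
A=lambda p:crop(p,5,(140,200));B=lambda p:crop(p,4.25,(240,130))
def quad(n,pts,z,f):
    P=np.array([px2w("top",f(p),z)[:2] for p in pts]);print(n,P.round(4).tolist(),"c",P.mean(0).round(4))
    e=[P[(i+1)%4]-P[i] for i in range(4)];print("  len",[round(float(np.hypot(*v)),4) for v in e],"dir",[round(float(np.degrees(np.arctan2(v[1],v[0]))),1) for v in e])
quad("case",[(632,152),(705,157),(691,330),(618,325)],.06,A)
quad("purple",[(428,146),(500,168),(452,331),(375,308)],.06,A)
quad("bay",[(122,80),(266,107),(210,350),(66,322)],0,A)
for n,p,z in [("hub",(628,288),.08),("wheel",(625,291),.074),("handle",(610,346),.1195),("dish",(347,302),.048),("line0",(348,370),.044),("line1",(353,540),.044),("needle far",(175,330),.14),("needle tip",(173,388),.14),("bedFL",(28,397),.026),("bedFR",(718,385),.026),("bedBL",(28,233),.026),("crossFR",(300,545),.044),("crossFL",(405,545),.044),("eyeA",(660,538),.105),("can",(497,476),.07),("canfoot",(480,490),.0)]:
    print(n,px2w("top",B(p),z).round(4))
E
```

```text
case [[0.5119, 0.0909], [0.5096, 0.0486], [0.41, 0.0552], [0.4123, 0.0969]] c [0.4609 0.0729]
  len [0.0423, 0.0998, 0.0418, 0.0998] dir [-93.1, 176.2, 86.9, -3.5]
purple [[0.5137, 0.2089], [0.5015, 0.1669], [0.4077, 0.1915], [0.4201, 0.2358]] c [0.4607 0.2008]
  len [0.0437, 0.097, 0.0461, 0.0974] dir [-106.2, 165.3, 74.3, -16.1]
bay [[0.5591, 0.4033], [0.5438, 0.3152], [0.3972, 0.3416], [0.4127, 0.4281]] c [0.4782 0.372 ]
  len [0.0894, 0.1489, 0.0879, 0.1486] dir [-99.9, 169.8, 79.9, -9.6]
hub [ 0.6093 -0.2587  0.08  ]
wheel [ 0.6084 -0.2581  0.074 ]
handle [ 0.5622 -0.2362  0.1195]
dish [ 0.603  -0.0703  0.048 ]
line0 [ 0.5558 -0.0713  0.044 ]
line1 [ 0.4383 -0.0746  0.044 ]
needle far [0.565  0.0491 0.14  ]
needle tip [0.5272 0.0499 0.14  ]
bedFL [0.5362 0.1512 0.026 ]
bedFR [ 0.5517 -0.3336  0.026 ]
bedBL [0.6539 0.1544 0.026 ]
crossFR [ 0.4344 -0.0384  0.044 ]
crossFL [ 0.4353 -0.1101  0.044 ]
eyeA [ 0.4381 -0.2691  0.105 ]
can [ 0.4808 -0.1693  0.07  ]
canfoot [ 0.4779 -0.1691  0.    ]
```

```bash
cat >> h.py <<'E'
def off(cmd,yaw,target,tyaw):
    "offset (cm) in tool frame of commanded pose (pointing down, x yaw)"
    y=np.radians(yaw);X=np.array([np.cos(y),np.sin(y),0]);Z=np.array([0,0,-1.]);Rm=np.column_stack([X,np.cross(Z,X),Z])
    d=Rm.T@(np.array(target)-np.array(cmd))*100
    print("off cm",d.round(2),"rotz",round(-(tyaw-yaw),2))
E
python3 - <<'E'
from h import *
o=st()
off([.274,-.562,.223],-64,[.461,.073,.18],86.5)
plan_to([.461,.073,.18],86.5)
for n,p,z in [("jar",(104,229),.085),("eyeB",(386,150),.105),("turq",(256,295),.06)]: print(n,px2w("top",p,z).round(3))
E
```

```text
t 0.15 pos [ 0.2739 -0.5612  0.2218] xaxis yaw -64.0 z [-5.0e-04  1.6e-03 -1.0e+00] F [-0.2  0.1  0.8] w 0.0867 q [-1.295  0.528  1.434 -0.     1.181 -0.179]
off cm [-48.88 -44.64   4.3 ] rotz -150.5
offset cm [-48.79 -44.62   4.27] rot deg [-1.300e-01  1.000e-02 -1.505e+02]
jar [0.505 0.548 0.085]
eyeB [ 0.744 -0.252  0.105]
turq [0.327 0.115 0.06 ]
```

>>> {"name": "drive_tool", "arguments": {
  "plan": [
    {"offset":[-2.04,-1.86,0.18],"delta_rot":[0,0,-6.3],"jaw":8.7},
    {"offset":[-4.08,-3.72,0.36],"delta_rot":[0,0,-12.6],"jaw":8.7},
    {"offset":[-6.12,-5.58,0.54],"delta_rot":[0,0,-18.9],"jaw":8.7},
    {"offset":[-8.16,-7.44,0.72],"delta_rot":[0,0,-25.2],"jaw":8.7},
    {"offset":[-10.2,-9.3,0.9],"delta_rot":[0,0,-31.5],"jaw":8.7},
    {"offset":[-12.24,-11.16,1.08],"delta_rot":[0,0,-37.8],"jaw":8.7},
    {"offset":[-14.28,-13.02,1.26],"delta_rot":[0,0,-44.1],"jaw":8.7},
    {"offset":[-16.32,-14.88,1.44],"delta_rot":[0,0,-50.4],"jaw":8.7}
  ],
  "squeeze": 30
}}

```text
time: 0.82
position: [0.3363, -0.3483, 0.2079]
tool_rot: [0.993, -0.116, -0.0, -0.0]
ft_force: [-0.2, -0.2, 0.2]
grip_width: 0.0868
```

```bash
python3 - <<'E'
from h import *
o=st()
plan_to([.461,.073,.18],86.5)
E
```

```text
t 0.82 pos [ 0.3363 -0.3483  0.2079] xaxis yaw -13.31 z [-2.e-04  4.e-04 -1.e+00] F [-0.2 -0.2  0.2] w 0.0868 q [-1.034  0.36   1.794  0.     0.988 -0.802]
offset cm [  2.44 -43.87   2.81] rot deg [-3.000e-02 -1.000e-02 -9.981e+01]
```

>>> {"name": "drive_tool", "arguments": {
  "plan": [
    {"offset":[0.15,-2.74,0.18],"delta_rot":[0,0,-6.25],"jaw":8.7},
    {"offset":[0.3,-5.48,0.36],"delta_rot":[0,0,-12.5],"jaw":8.7},
    {"offset":[0.45,-8.22,0.54],"delta_rot":[0,0,-18.75],"jaw":8.7},
    {"offset":[0.6,-10.96,0.72],"delta_rot":[0,0,-25],"jaw":8.7},
    {"offset":[0.75,-13.7,0.9],"delta_rot":[0,0,-31.25],"jaw":8.7},
    {"offset":[0.9,-16.44,1.08],"delta_rot":[0,0,-37.5],"jaw":8.7},
    {"offset":[1.05,-19.18,1.26],"delta_rot":[0,0,-43.75],"jaw":8.7},
    {"offset":[1.22,-21.93,1.4],"delta_rot":[0,0,-50],"jaw":8.7}
  ]
}}

```text
time: 1.48
position: [0.3997, -0.1381, 0.194]
tool_rot: [0.949, 0.315, -0.0, -0.0]
ft_force: [0.5, -0.5, -0.5]
grip_width: 0.0871
```

```bash
python3 - <<'E'
from h import *
o=st()
plan_to([.461,.073,.18],86.5)
E
```

```text
t 1.48 pos [ 0.3997 -0.1381  0.194 ] xaxis yaw 36.69 z [-2.e-04  2.e-04 -1.e+00] F [ 0.5 -0.5 -0.5] w 0.0871 q [-0.598  0.304  1.949  0.     0.888 -1.239]
offset cm [ 17.54 -13.27   1.4 ] rot deg [-2.000e-02 -0.000e+00 -4.981e+01]
```

>>> {"name": "drive_tool", "arguments": {
  "plan": [
    {"offset":[2.2,-1.66,0.18],"delta_rot":[0,0,-6.25],"jaw":8.7},
    {"offset":[4.4,-3.32,0.36],"delta_rot":[0,0,-12.5],"jaw":8.7},
    {"offset":[6.6,-4.98,0.54],"delta_rot":[0,0,-18.75],"jaw":8.7},
    {"offset":[8.8,-6.64,0.72],"delta_rot":[0,0,-25],"jaw":8.7},
    {"offset":[11.0,-8.3,0.9],"delta_rot":[0,0,-31.25],"jaw":8.7},
    {"offset":[13.2,-9.96,1.08],"delta_rot":[0,0,-37.5],"jaw":8.7},
    {"offset":[15.4,-11.62,1.26],"delta_rot":[0,0,-43.75],"jaw":8.7},
    {"offset":[17.54,-13.27,1.4],"delta_rot":[0,0,-49.8],"jaw":8.7}
  ]
}}

```text
time: 2.15
position: [0.4622, 0.0729, 0.1799]
tool_rot: [0.728, 0.685, -0.0, -0.0]
ft_force: [0.7, -0.4, -0.1]
grip_width: 0.087
```

```bash
python3 - <<'E'
from h import *
o=st()
im=camera("wrist").copy()
cv2.imwrite("pics/w1.png",im[:,:,::-1])
big=cv2.resize(im,None,fx=1.4,fy=1.4,interpolation=cv2.INTER_CUBIC)
ya=np.radians(-3.5);c=np.array([.4609,.0729]);X=np.array([np.cos(ya),np.sin(ya)]);Y=np.array([-X[1],X[0]])
for a,b in [(.05,.0225),(-.05,.0225),(-.05,-.0225),(.05,-.0225)]:
    p=c+a*X+b*Y;u=w2wrist([*p,.06],o);print(np.round(u,1))
    cv2.circle(big,(int(u[0]*1.4),int(u[1]*1.4)),4,(0,255,255),1)
cv2.imwrite("pics/w1b.png",big[:,:,::-1])
E
```

```text
t 2.15 pos [0.4622 0.0729 0.1799] xaxis yaw 86.52 z [-3.e-04  0.e+00 -1.e+00] F [ 0.7 -0.4 -0.1] w 0.087 q [-0.083  0.384  1.862  0.     0.896 -1.593]
[304.6 255.6]
[307.  150.1]
[255.2 150. ]
[257.5 255.5]
```

View pics/w1b.png

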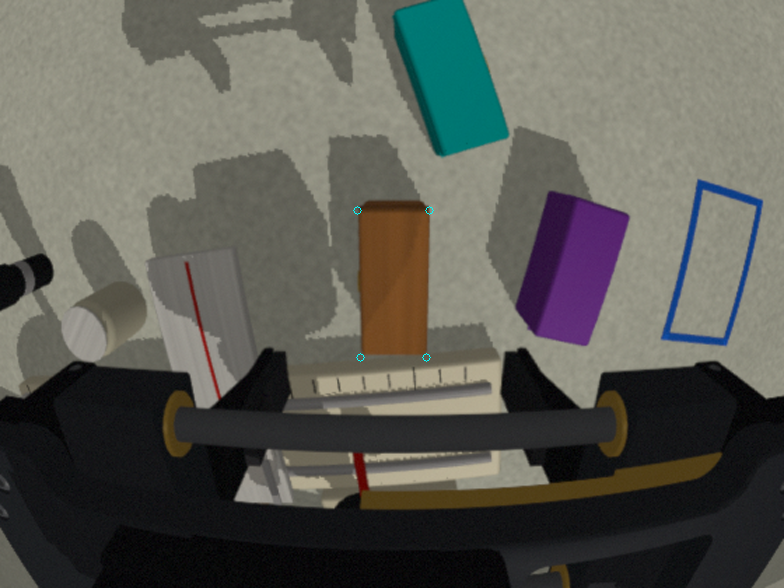

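The wrist picture shows the case centred between the jaws. Its top face runs from about (258,150) to (305,253) in raw pixels, and the predicted corners match within 2 px. Descend and grip.

>>> {"name": "drive_tool", "arguments": {
  "plan": [
    {"offset":[0,0,3.5],"delta_rot":[0,0,0],"jaw":8.7},
    {"offset":[0,0,7],"delta_rot":[0,0,0],"jaw":8.7},
    {"offset":[0,0,10.5],"delta_rot":[0,0,0],"jaw":8.7},
    {"offset":[0,0,13.5],"delta_rot":[0,0,0],"jaw":8.7},
    {"offset":[0,0,15.5],"delta_rot":[0,0,0],"jaw":8.7},
    {"offset":[0,0,16.3],"delta_rot":[0,0,0],"jaw":8.7},
    {"offset":[0,0,16.3],"delta_rot":[0,0,0],"jaw":3.5},
    {"offset":[0,0,16.3],"delta_rot":[0,0,0],"jaw":3.5}
  ],
  "squeeze": 25
}}

```text
time: 2.87
position: [0.4623, 0.0713, 0.0173]
tool_rot: [0.73, 0.683, -0.0, -0.0]
ft_force: [1.1, 0.6, 0.3]
grip_width: 0.0801
```

>>> {"name": "drive_tool", "arguments": {
  "plan": [
    {"offset":[0,0,0],"delta_rot":[0,0,0],"jaw":3.5},
    {"offset":[0,0,0],"delta_rot":[0,0,0],"jaw":3.5},
    {"offset":[0,0,0],"delta_rot":[0,0,0],"jaw":3.5},
    {"offset":[0,0,0],"delta_rot":[0,0,0],"jaw":3.5},
    {"offset":[0,0,0],"delta_rot":[0,0,0],"jaw":3.5},
    {"offset":[0,0,-0.7],"delta_rot":[0,0,0],"jaw":3.5},
    {"offset":[0,0,-1.4],"delta_rot":[0,0,0],"jaw":3.5},
    {"offset":[0,0,-2],"delta_rot":[0,0,0],"jaw":3.5}
  ]
}}

```text
time: 3.53
position: [0.4618, 0.0714, 0.0377]
tool_rot: [0.73, 0.683, -0.0, -0.0]
ft_force: [-0.2, 0.5, -3.6]
grip_width: 0.0449
```

```bash
python3 - <<'E'
from h import *
o=st()
plan_to([.478,.372,.14],80.2)
E
```

```text
t 3.53 pos [0.4618 0.0714 0.0377] xaxis yaw 86.2 z [-5.e-04  0.e+00 -1.e+00] F [-0.2  0.5 -3.6] w 0.0449 q [-0.086  0.657  1.966  0.     0.519 -1.591]
offset cm [ 30.1   -0.38 -10.23] rot deg [-0.03  0.    6.  ]
```

>>> {"name": "drive_tool", "arguments": {
  "plan": [
    {"offset":[0,0,-2.5],"delta_rot":[0,0,0],"jaw":3.5},
    {"offset":[0,0,-5.5],"delta_rot":[0,0,0],"jaw":3.5},
    {"offset":[1,0,-8],"delta_rot":[0,0,0],"jaw":3.5},
    {"offset":[3.5,0,-9.5],"delta_rot":[0,0,1],"jaw":3.5},
    {"offset":[7,-0.1,-10.2],"delta_rot":[0,0,2],"jaw":3.5},
    {"offset":[10.5,-0.1,-10.2],"delta_rot":[0,0,3],"jaw":3.5},
    {"offset":[14,-0.2,-10.2],"delta_rot":[0,0,4],"jaw":3.5},
    {"offset":[17.5,-0.2,-10.2],"delta_rot":[0,0,5],"jaw":3.5}
  ]
}}

```text
time: 4.2
position: [0.4707, 0.2475, 0.1399]
tool_rot: [0.76, 0.65, -0.0, -0.0]
ft_force: [-0.4, -0.1, -2.9]
grip_width: 0.0446
```

```bash
python3 - <<'E'
from h import *
o=st()
plan_to([.4787,.372,.14],80.2)
E
```

```text
t 4.2 pos [0.4707 0.2475 0.1399] xaxis yaw 81.14 z [-3.e-04 -1.e-04 -1.e+00] F [-0.4 -0.1 -2.9] w 0.0446 q [ 0.274  0.521  1.746 -0.     0.875 -1.142]
offset cm [ 1.242e+01 -1.130e+00 -1.000e-02] rot deg [-0.02  0.01  0.94]
```

>>> {"name": "drive_tool", "arguments": {
  "plan": [
    {"offset":[3.4,-0.3,0],"delta_rot":[0,0,0.3],"jaw":3.5},
    {"offset":[6.8,-0.6,0],"delta_rot":[0,0,0.6],"jaw":3.5},
    {"offset":[10,-0.9,0],"delta_rot":[0,0,0.9],"jaw":3.5},
    {"offset":[12.2,-1.1,1],"delta_rot":[0,0,0.9],"jaw":3.5},
    {"offset":[12.4,-1.1,4],"delta_rot":[0,0,0.9],"jaw":3.5},
    {"offset":[12.4,-1.1,7],"delta_rot":[0,0,0.9],"jaw":3.5},
    {"offset":[12.4,-1.1,9],"delta_rot":[0,0,0.9],"jaw":3.5},
    {"offset":[12.4,-1.1,10],"delta_rot":[0,0,0.9],"jaw":3.5}
  ]
}}

```text
time: 4.87
position: [0.477, 0.3693, 0.0363]
tool_rot: [0.764, 0.645, -0.003, -0.001]
ft_force: [-0.9, -0.2, -3.4]
grip_width: 0.0448
```

```bash
python3 - <<'E'
from h import *
o=st()
for n in ["top","side"]:
    im=camera(n)
    c=im[190:290,130:290] if n=="top" else im[220:360,150:350]
    cv2.imwrite(f"pics/{n}2.png",cv2.resize(c,None,fx=4,fy=4,interpolation=cv2.INTER_CUBIC)[:,:,::-1])
plan_to([.4787,.372,.0173],80.2)
E
```

```text
t 4.87 pos [0.477  0.3693 0.0363] xaxis yaw 80.34 z [-0.0059 -0.0031 -1.    ] F [-0.9 -0.2 -3.4] w 0.0448 q [ 0.474  0.756  1.613 -0.     0.779 -0.928]
offset cm [0.27 0.04 2.  ] rot deg [-0.24  0.18  0.1 ]
```

View pics/side2.png

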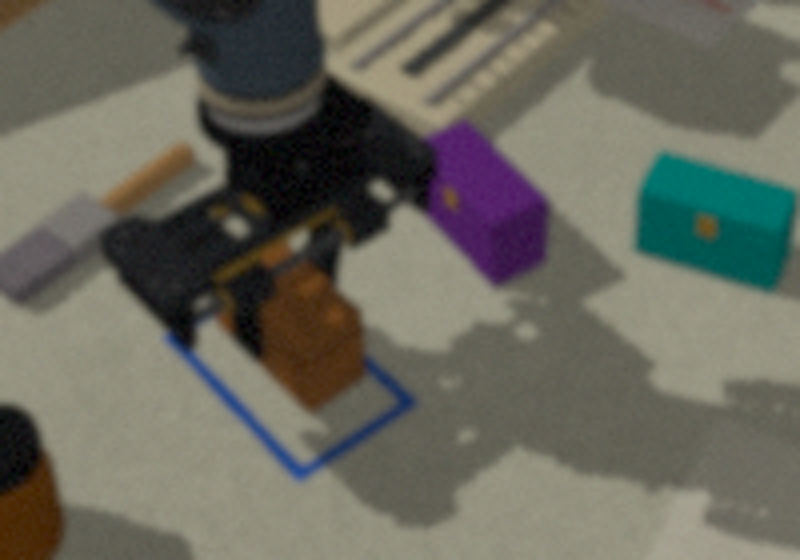

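The side view shows the case held over the bay, about 2 cm up and within the tape. Lower.

>>> {"name": "drive_tool", "arguments": {
  "plan": [
    {"offset":[0,0,0.5],"delta_rot":[0,0,0],"jaw":3.5},
    {"offset":[0,0,1.0],"delta_rot":[0,0,0],"jaw":3.5},
    {"offset":[0,0,1.4],"delta_rot":[0,0,0],"jaw":3.5},
    {"offset":[0,0,1.7],"delta_rot":[0,0,0],"jaw":3.5},
    {"offset":[0,0,1.9],"delta_rot":[0,0,0],"jaw":3.5},
    {"offset":[0,0,2.1],"delta_rot":[0,0,0],"jaw":3.5},
    {"offset":[0,0,2.1],"delta_rot":[0,0,0],"jaw":3.5},
    {"offset":[0,0,2.1],"delta_rot":[0,0,0],"jaw":3.5}
  ]
}}

```text
time: 5.63
position: [0.48, 0.3704, 0.0198]
tool_rot: [0.764, 0.645, 0.0, 0.0]
ft_force: [-1.7, -0.9, 4.6]
grip_width: 0.0447
```

```bash
python3 - <<'E'
from h import *
o=st()
plan_to([.4787,.372,.0173],80.2)
E
```

```text
t 5.63 pos [0.48   0.3704 0.0198] xaxis yaw 80.31 z [ 8.e-04  2.e-04 -1.e+00] F [-1.7 -0.9  4.6] w 0.0447 q [ 0.473  0.783  1.615 -0.     0.742 -0.928]
offset cm [ 0.14 -0.16  0.25] rot deg [ 0.05 -0.02  0.11]
```

>>> {"name": "drive_tool", "arguments": {
  "plan": [
    {"offset":[0,0,0.1],"delta_rot":[0,0,0],"jaw":3.5},
    {"offset":[0,0,0.1],"delta_rot":[0,0,0],"jaw":5.2},
    {"offset":[0,0,0.1],"delta_rot":[0,0,0],"jaw":6},
    {"offset":[0,0,0.1],"delta_rot":[0,0,0],"jaw":7},
    {"offset":[0,0,0.1],"delta_rot":[0,0,0],"jaw":7},
    {"offset":[0,0,-1],"delta_rot":[0,0,0],"jaw":7},
    {"offset":[0,0,-4],"delta_rot":[0,0,0],"jaw":7},
    {"offset":[0,0,-7.5],"delta_rot":[0,0,0],"jaw":7}
  ]
}}

```text
time: 6.3
position: [0.4781, 0.3694, 0.0922]
tool_rot: [0.764, 0.645, -0.003, -0.001]
ft_force: [-0.6, -0.4, 0.6]
grip_width: 0.0695
```

>>> {"name": "drive_tool", "arguments": {
  "plan": [
    {"offset":[0,0,-3.5],"delta_rot":[0,0,0],"jaw":7},
    {"offset":[0,0,-7],"delta_rot":[0,0,0],"jaw":7},
    {"offset":[0,0,-10],"delta_rot":[0,0,0],"jaw":7},
    {"offset":[-3,0.3,-12],"delta_rot":[0,0,-5],"jaw":6},
    {"offset":[-6.5,0.5,-13],"delta_rot":[0,0,-11],"jaw":5},
    {"offset":[-10,0.7,-13],"delta_rot":[0,0,-17],"jaw":5},
    {"offset":[-13.5,0.9,-13],"delta_rot":[0,0,-23],"jaw":5},
    {"offset":[-17,1,-13],"delta_rot":[0,0,-29],"jaw":5}
  ]
}}

```text
time: 6.97
position: [0.4607, 0.1998, 0.2243]
tool_rot: [0.576, 0.817, 0.001, 0.001]
ft_force: [0.5, 0.3, -0.7]
grip_width: 0.0516
```

```bash
python3 - <<'E'
from h import *
o=st()
for n in ["top","side"]:
    im=camera(n)
    c=im[190:290,130:290] if n=="top" else im[220:360,150:350]
    cv2.imwrite(f"pics/{n}3.png",cv2.resize(c,None,fx=4,fy=4,interpolation=cv2.INTER_CUBIC)[:,:,::-1])
E
```

```text
t 6.97 pos [0.4607 0.1998 0.2243] xaxis yaw 109.65 z [ 2.e-03  2.e-04 -1.e+00] F [ 0.5  0.3 -0.7] w 0.0516 q [ 0.186  0.36   1.735 -0.     1.045 -1.727]
```

View pics/side3.png

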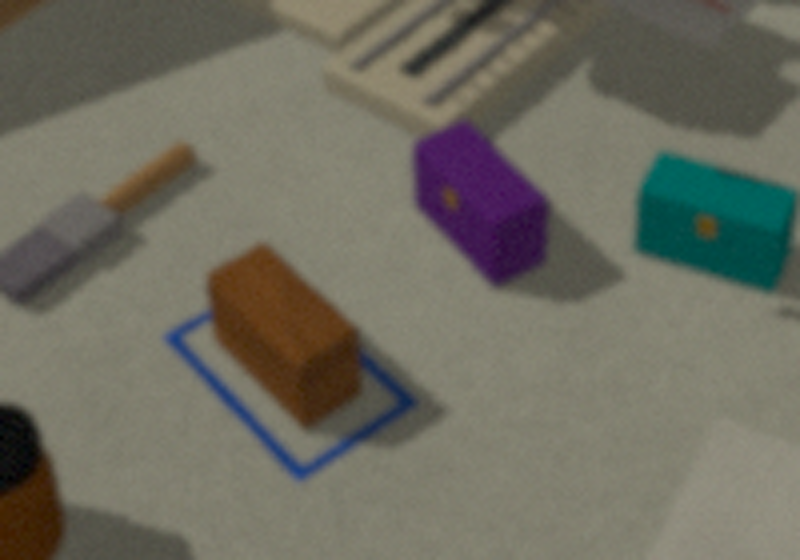

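View pics/top3.png

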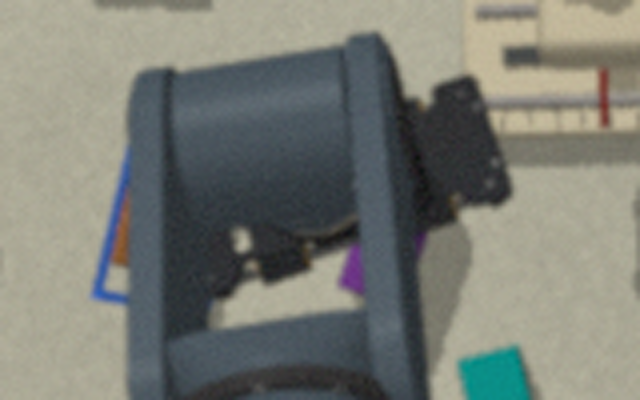

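The side view shows the case upright inside the blue outline, with its near bottom corner at raw (227,326) and tape visible on all sides. Next, the handle.

```bash
python3 - <<'E'
from h import *
for t in ([.465,.08,.224],[.47,-.04,.224],[.49,-.1,.224],[.562,-.236,.224]): plan_to(t,109.65)
# case check in side image: project planned case outline
ya=np.radians(-9.8);c=np.array([.479,.372]);X=np.array([np.cos(ya),np.sin(ya)]);Y=np.array([-X[1],X[0]])
im=cv2.imread("pics/side3.png")
def P(p): 
    u=w2px("side",p);return tuple(int(v) for v in ((u[0]-150)*4,(u[1]-220)*4))
for z,hx,hy,col in [(0,.05,.0225,(0,255,0)),(.06,.05,.0225,(0,255,255)),(0,.075,.045,(0,0,255))]:
    q=[P([*(c+a*hx*X+b*hy*Y),z]) for a,b in [(1,1),(1,-1),(-1,-1),(-1,1)]]
    cv2.polylines(im,[np.array(q)],True,col,1)
cv2.imwrite("pics/side3o.png",im)
E
```

```text
offset cm [-11.25  -3.33  -0.  ] rot deg [-0.12  0.07 -0.51]
offset cm [-2.275e+01 -6.800e+00  2.000e-02] rot deg [-0.12  0.07 -0.51]
offset cm [-2.907e+01 -6.870e+00  2.000e-02] rot deg [-0.12  0.07 -0.51]
offset cm [-4.428e+01 -4.530e+00  4.000e-02] rot deg [-0.12  0.07 -0.51]
```

View pics/side3o.png

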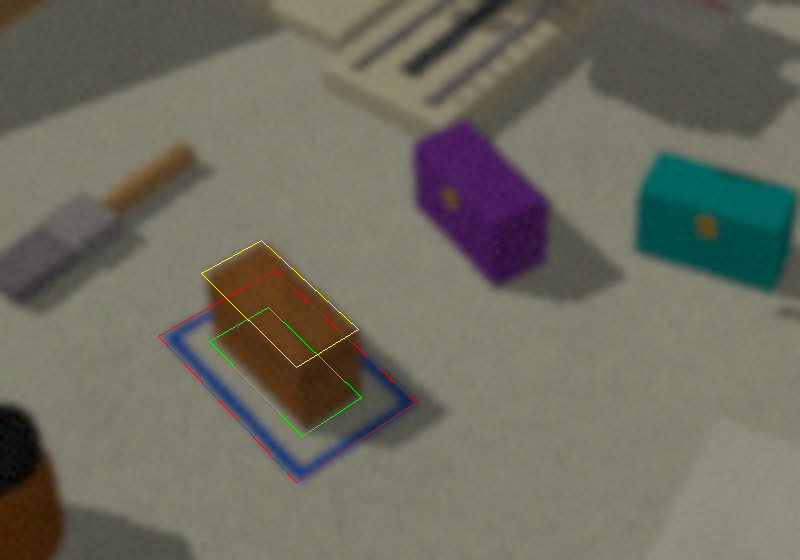

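Case sits near the bay's centre, within a few mm and square. I'll move to the handle.

>>> {"name": "drive_tool", "arguments": {
  "plan": [
    {"offset":[-3.8,-1.1,0],"delta_rot":[0,0,0],"jaw":5},
    {"offset":[-7.6,-2.2,0],"delta_rot":[0,0,0],"jaw":5},
    {"offset":[-11.3,-3.3,0],"delta_rot":[0,0,0],"jaw":5},
    {"offset":[-15.1,-4.5,0],"delta_rot":[0,0,0],"jaw":5},
    {"offset":[-19,-5.7,0],"delta_rot":[0,0,0],"jaw":5},
    {"offset":[-22.8,-6.8,0],"delta_rot":[0,0,0],"jaw":5},
    {"offset":[-26.5,-6.9,0],"delta_rot":[0,0,0],"jaw":5},
    {"offset":[-30,-6.7,0],"delta_rot":[0,0,0],"jaw":5}
  ]
}}

```text
time: 7.73
position: [0.4969, -0.1057, 0.2238]
tool_rot: [0.579, 0.815, 0.0, 0.0]
ft_force: [0.7, -0.5, -0.3]
grip_width: 0.05
```

>>> {"name": "drive_tool", "arguments": {
  "plan": [
    {"offset":[-3.5,0.5,0],"delta_rot":[0,0,0],"jaw":5},
    {"offset":[-7,1.1,0],"delta_rot":[0,0,0],"jaw":5},
    {"offset":[-10.5,1.6,0],"delta_rot":[0,0,0],"jaw":5},
    {"offset":[-13,2,0],"delta_rot":[0,0,0],"jaw":5},
    {"offset":[-14.2,2.2,0],"delta_rot":[0,0,0],"jaw":5},
    {"offset":[-14.2,2.2,0],"delta_rot":[0,0,0],"jaw":5},
    {"offset":[-14.2,2.2,0],"delta_rot":[0,0,0],"jaw":5},
    {"offset":[-14.2,2.2,0],"delta_rot":[0,0,0],"jaw":5}
  ]
}}

```text
time: 8.4
position: [0.5636, -0.2287, 0.2229]
tool_rot: [0.578, 0.816, 0.0, -0.001]
ft_force: [0.4, 0.3, -0.2]
grip_width: 0.0498
```

```bash
python3 - <<'E'
from h import *
o=st()
im=camera("wrist").copy()
big=cv2.resize(im,None,fx=1.4,fy=1.4,interpolation=cv2.INTER_CUBIC)
for p in ([.5622,-.2362,.1195],[.6093,-.2587,.08]):
    u=w2wrist(p,o);print(np.round(u,1))
    cv2.circle(big,(int(u[0]*1.4),int(u[1]*1.4)),4,(0,255,255),1)
cv2.imwrite("pics/w4.png",big[:,:,::-1])
im=camera("top");cv2.imwrite("pics/top4.png",cv2.resize(im,None,fx=1.4,fy=1.4)[:,:,::-1]);cv2.imwrite("pics/top4r.png",im[:,:,::-1])
E
```

```text
t 8.4 pos [ 0.5636 -0.2287  0.2229] xaxis yaw 109.35 z [-0.0019  0.0019 -1.    ] F [ 0.4  0.3 -0.2] w 0.0498 q [-5.690e-01  5.050e-01  1.474e+00  1.000e-03  1.165e+00 -2.478e+00]
[272.8 207.7]
[237.5 231.6]
```

View pics/w4.png

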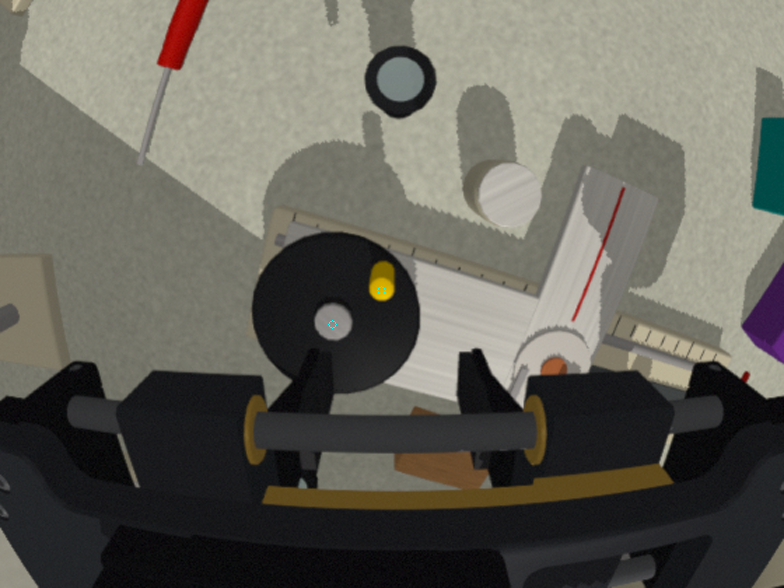

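View pics/top4.png

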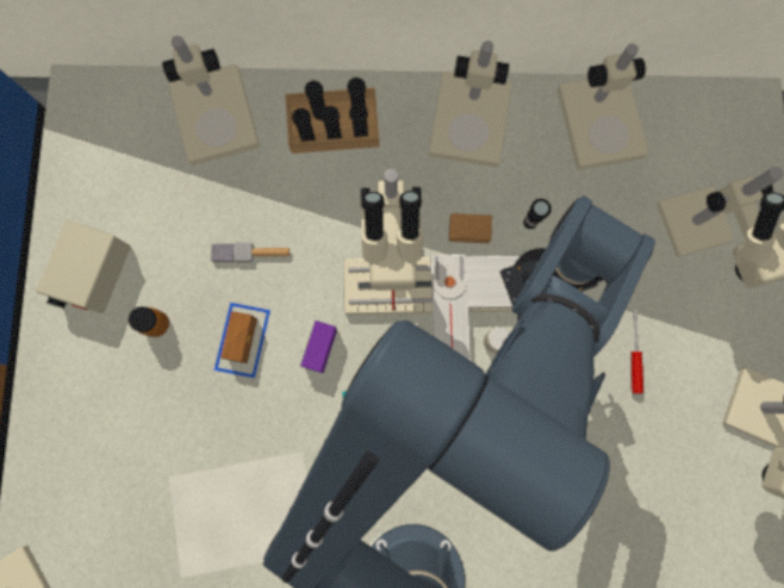

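```bash
python3 - <<'E'
from h import *
o=st();plan_to([.5622,-.2362,.13],109.5);plan_to([.5622,-.2362,.089],109.5)
E
```

```text
t 8.5 pos [ 0.5638 -0.2289  0.2232] xaxis yaw 109.38 z [-0.0011  0.0011 -1.    ] F [ 0.5 -0.1  0.7] w 0.0495 q [-0.569  0.505  1.474  0.     1.164 -2.478]
offset cm [-0.65 -0.39  9.32] rot deg [-0.04 -0.08 -0.12]
offset cm [-0.66 -0.38 13.42] rot deg [-0.04 -0.08 -0.12]
```

Both predicted marks land on the handle top (raw 273,208) and the hub (raw 237,231), and the top view shows the case inside the bay. I'll descend and grip the handle.

>>> {"name": "drive_tool", "arguments": {
  "plan": [
    {"offset":[-0.6,-0.4,2],"delta_rot":[0,0,0],"jaw":5},
    {"offset":[-0.6,-0.4,5],"delta_rot":[0,0,0],"jaw":5},
    {"offset":[-0.6,-0.4,8],"delta_rot":[0,0,0],"jaw":5},
    {"offset":[-0.6,-0.4,10.5],"delta_rot":[0,0,0],"jaw":5},
    {"offset":[-0.6,-0.4,12.5],"delta_rot":[0,0,0],"jaw":5},
    {"offset":[-0.6,-0.4,13.4],"delta_rot":[0,0,0],"jaw":5},
    {"offset":[-0.6,-0.4,13.4],"delta_rot":[0,0,0],"jaw":5},
    {"offset":[-0.6,-0.4,13.4],"delta_rot":[0,0,0],"jaw":5}
  ]
}}

```text
time: 9.17
position: [0.563, -0.2374, 0.0896]
tool_rot: [0.578, 0.816, 0.0, 0.0]
ft_force: [-0.8, -0.6, 0.4]
grip_width: 0.0498
```

```bash
python3 - <<'E'
from h import *
o=st();plan_to([.5622,-.2362,.089],109.5)
im=camera("wrist")[100:330,150:430]
cv2.imwrite("pics/w5.png",cv2.resize(im,None,fx=2.5,fy=2.5,interpolation=cv2.INTER_CUBIC)[:,:,::-1])
E
```

```text
t 9.17 pos [ 0.563  -0.2374  0.0896] xaxis yaw 109.34 z [ 1.e-04  0.e+00 -1.e+00] F [-0.8 -0.6  0.4] w 0.0498 q [-0.582  0.68   1.576  0.     0.885 -2.49 ]
offset cm [ 0.13 -0.03  0.06] rot deg [ 0.    0.   -0.16]
```

View pics/w5.png

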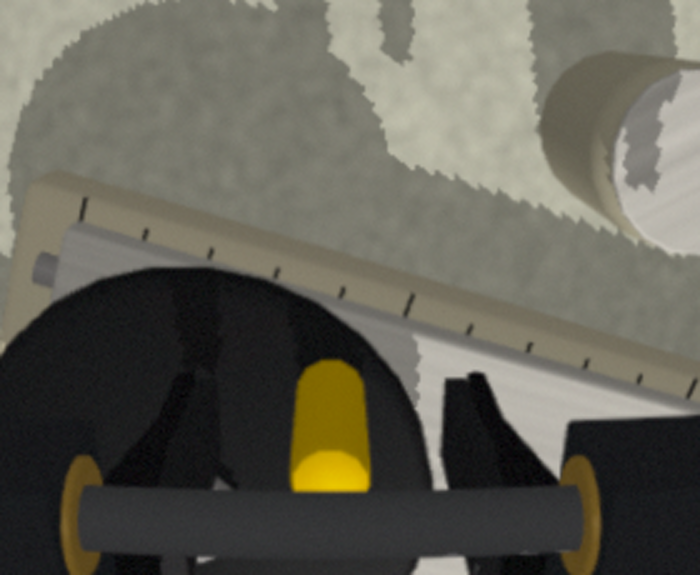

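The wrist crop shows the handle (~(330,430) in the crop) standing between the open jaws. Close.

>>> {"name": "drive_tool", "arguments": {
  "plan": [
    {"offset":[0,0,0],"delta_rot":[0,0,0],"jaw":4},
    {"offset":[0,0,0],"delta_rot":[0,0,0],"jaw":3},
    {"offset":[0,0,0],"delta_rot":[0,0,0],"jaw":2},
    {"offset":[0,0,0],"delta_rot":[0,0,0],"jaw":1},
    {"offset":[0,0,0],"delta_rot":[0,0,0],"jaw":1},
    {"offset":[0,0,0],"delta_rot":[0,0,0],"jaw":1},
    {"offset":[0,0,0],"delta_rot":[0,0,0],"jaw":1},
    {"offset":[0,0,0],"delta_rot":[0,0,0],"jaw":1}
  ],
  "squeeze": 20
}}

```text
time: 9.88
position: [0.5626, -0.2376, 0.0893]
tool_rot: [0.579, 0.816, 0.0, -0.0]
ft_force: [-0.4, 1.1, 1.7]
grip_width: 0.0155
```

```bash
cat >> h.py <<'E'
YS=np.array([-.0314,.9995])
def circ(C,r,phi_start,dths,yaw,start=None,extra=None):
    """rows: offsets cm tool frame from start commanded handle pos (default on model circle) for cumulative cw turns dths (deg)"""
    def H(th):
        t=np.radians(th);a=np.radians(phi_start)-t
        return np.array(C)+.01*t*YS+r*np.array([np.cos(a),np.sin(a)])
    y=np.radians(yaw);X=np.array([np.cos(y),np.sin(y)]);Yt=np.array([np.sin(y),-np.cos(y)])
    s=H(0) if start is None else np.array(start)
    for th in dths:
        d=(H(th)-s)*100;print(th,"[%.2f, %.2f]"%(d@X,d@Yt))
    print("end",H(dths[-1]).round(4))
E
python3 - <<'E'
from h import *
o=st()
d=np.array(o["position"][:2])-np.array([.6093,-.2587]);print(np.hypot(*d),np.degrees(np.arctan2(d[1],d[0])))
circ([.6093,-.2587],.052,154.5,[5,12,20,28,36,44,52,60],109.35,start=o["position"][:2])
E
```

```text
t 9.88 pos [ 0.5626 -0.2376  0.0893] xaxis yaw 109.29 z [-3.e-04  7.e-04 -1.e+00] F [-0.4  1.1  1.7] w 0.0155 q [-0.582  0.681  1.576  0.     0.885 -2.49 ]
0.051216961014790376 155.6442704748017
5 [0.52, 0.38]
12 [1.01, 0.92]
20 [1.50, 1.60]
28 [1.90, 2.32]
36 [2.19, 3.07]
44 [2.39, 3.83]
52 [2.49, 4.60]
60 [2.49, 5.35]
end [ 0.6049 -0.1964]
```

```bash
python3 - <<'E'
from h import *
circ([.6097,-.2590],.052,155.6,[5,12,20,28,36,44,52,60],109.35)
E
```

```text
5 [0.40, 0.35]
12 [0.90, 0.89]
20 [1.40, 1.56]
28 [1.81, 2.28]
36 [2.12, 3.02]
44 [2.33, 3.78]
52 [2.44, 4.55]
60 [2.45, 5.31]
end [ 0.6043 -0.1968]
```

>>> {"name": "drive_tool", "arguments": {
  "plan": [
    {"offset":[0.4,0.35,0],"delta_rot":[0,0,0],"jaw":1},
    {"offset":[0.9,0.89,0],"delta_rot":[0,0,0],"jaw":1},
    {"offset":[1.4,1.56,0],"delta_rot":[0,0,0],"jaw":1},
    {"offset":[1.81,2.28,0],"delta_rot":[0,0,0],"jaw":1},
    {"offset":[2.12,3.02,0],"delta_rot":[0,0,0],"jaw":1},
    {"offset":[2.33,3.78,0],"delta_rot":[0,0,0],"jaw":1},
    {"offset":[2.44,4.55,0],"delta_rot":[0,0,0],"jaw":1},
    {"offset":[2.45,5.31,0],"delta_rot":[0,0,0],"jaw":1}
  ]
}}

```text
time: 10.55
position: [0.6023, -0.1983, 0.0892]
tool_rot: [0.578, 0.816, -0.003, -0.002]
ft_force: [-7.3, -4.0, 4.9]
grip_width: 0.0153
```

```bash
python3 - <<'E'
from h import *
o=st()
im=camera("wrist");cv2.imwrite("pics/w6.png",im[:,:,::-1])
for p in ([.6049,-.1968,.1195],):print(w2wrist(p,o))
im=camera("top")[130:270,200:420];cv2.imwrite("pics/top6.png",cv2.resize(im,None,fx=3.5,fy=3.5,interpolation=cv2.INTER_CUBIC)[:,:,::-1])
E
```

```text
t 10.55 pos [ 0.6023 -0.1983  0.0892] xaxis yaw 109.39 z [-0.0061 -0.002  -1.    ] F [-7.3 -4.   4.9] w 0.0153 q [-0.492  0.707  1.51  -0.006  0.93  -2.397]
(np.float64(281.4585513000546), np.float64(301.6798761261439))
```

View pics/w6.png

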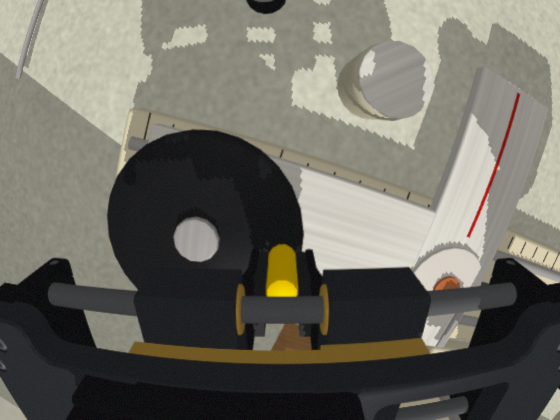

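View pics/top6.png

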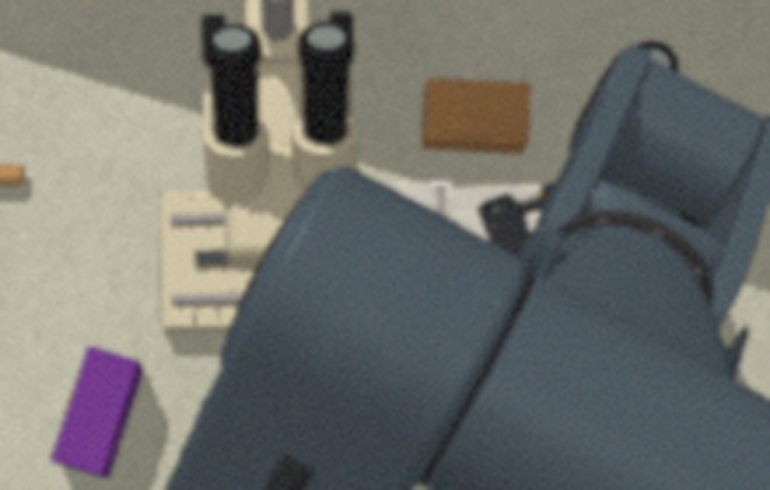

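```bash
python3 - <<'E'
from h import *
o=st()
print("hub",wristpx2w((196,239.5),.08,o),"dishline",wristpx2w((518,93),.044,o),wristpx2w((470,235),.044,o))
C=np.array([.6097,-.2590])+.01*np.radians(60)*YS;print(C)
circ(C,.052,95.6,[18*k for k in range(1,9)],109.35)
E
```

```text
t 10.65 pos [ 0.6038 -0.1979  0.0892] xaxis yaw 109.39 z [-0.0034 -0.0016 -1.    ] F [-4.3 -1.5  4. ] w 0.0156 q [-0.491  0.707  1.508 -0.004  0.928 -2.398]
hub [ 0.60798208 -0.24854218  0.08      ] dishline [ 0.43806137 -0.06653186  0.044     ] [ 0.55528038 -0.05983665  0.044     ]
[ 0.60937118 -0.24853326]
18 [-0.33, 1.60]
36 [-1.09, 2.92]
54 [-2.18, 3.86]
72 [-3.47, 4.33]
90 [-4.79, 4.29]
108 [-5.99, 3.75]
126 [-6.92, 2.79]
144 [-7.47, 1.49]
end [ 0.6431 -0.2623]
```

>>> {"name": "drive_tool", "arguments": {
  "plan": [
    {"offset":[-0.33,1.6,0],"delta_rot":[0,0,0],"jaw":1},
    {"offset":[-1.09,2.92,0],"delta_rot":[0,0,0],"jaw":1},
    {"offset":[-2.18,3.86,0],"delta_rot":[0,0,0],"jaw":1},
    {"offset":[-3.47,4.33,0],"delta_rot":[0,0,0],"jaw":1},
    {"offset":[-4.79,4.29,0],"delta_rot":[0,0,0],"jaw":1},
    {"offset":[-5.99,3.75,0],"delta_rot":[0,0,0],"jaw":1},
    {"offset":[-6.92,2.79,0],"delta_rot":[0,0,0],"jaw":1},
    {"offset":[-7.47,1.49,0],"delta_rot":[0,0,0],"jaw":1}
  ]
}}

```text
time: 11.32
position: [0.6475, -0.26, 0.0894]
tool_rot: [0.579, 0.815, 0.004, 0.002]
ft_force: [7.6, 8.1, -1.1]
grip_width: 0.0153
```

```bash
python3 - <<'E'
from h import *
o=st()
im=camera("wrist");cv2.imwrite("pics/w7.png",im[:,:,::-1])
o=st()
C=np.array([.6097,-.2590])+.01*np.radians(204)*YS;print(C)
circ(C,.052,95.6-144,[18*k for k in range(1,9)],109.35)
E
```

```text
t 11.32 pos [ 0.6475 -0.26    0.0894] xaxis yaw 109.26 z [ 0.008   0.0038 -1.    ] F [ 7.6  8.1 -1.1] w 0.0153 q [-0.545  0.773  1.341  0.009  1.023 -2.456]
t 11.37 pos [ 0.6447 -0.2622  0.0893] xaxis yaw 109.19 z [ 0.0045  0.0028 -1.    ] F [6.1 5.1 1.6] w 0.0156 q [-0.548  0.772  1.343  0.006  1.024 -2.457]
[ 0.60858201 -0.22341309]
18 [-0.07, -1.49]
36 [0.36, -3.02]
54 [1.29, -4.42]
72 [2.65, -5.56]
90 [4.34, -6.31]
108 [6.22, -6.59]
126 [8.15, -6.36]
144 [9.95, -5.63]
end [ 0.557  -0.1871]
```

View pics/w7.png

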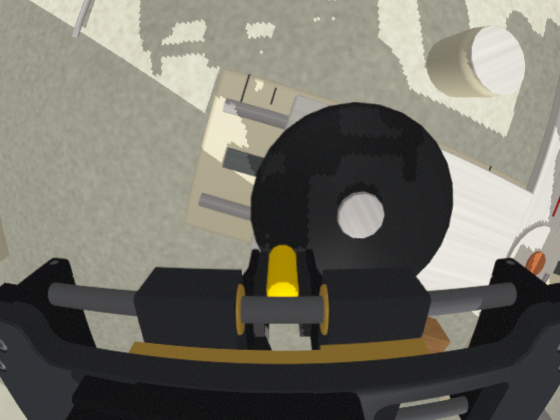

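The handle is still gripped and the hub at (360,215) agrees with the model. Continue.

>>> {"name": "drive_tool", "arguments": {
  "plan": [
    {"offset":[-0.07,-1.49,0],"delta_rot":[0,0,0],"jaw":1},
    {"offset":[0.36,-3.02,0],"delta_rot":[0,0,0],"jaw":1},
    {"offset":[1.29,-4.42,0],"delta_rot":[0,0,0],"jaw":1},
    {"offset":[2.65,-5.56,0],"delta_rot":[0,0,0],"jaw":1},
    {"offset":[4.34,-6.31,0],"delta_rot":[0,0,0],"jaw":1},
    {"offset":[6.22,-6.59,0],"delta_rot":[0,0,0],"jaw":1},
    {"offset":[8.15,-6.36,0],"delta_rot":[0,0,0],"jaw":1},
    {"offset":[9.95,-5.63,0],"delta_rot":[0,0,0],"jaw":1}
  ]
}}

```text
time: 12.03
position: [0.5562, -0.1902, 0.0893]
tool_rot: [0.579, 0.816, -0.002, 0.001]
ft_force: [-1.6, -6.9, 0.5]
grip_width: 0.0155
```

```bash
python3 - <<'E'
from h import *
o=st()
im=camera("wrist");cv2.imwrite("pics/w8.png",im[:,:,::-1])
o=st()
C=np.array([.6097,-.2590])+.01*np.radians(348)*YS;print(C)
circ(C,.052,95.6-288,[18*k for k in range(1,9)],109.35)
E
```

```text
t 12.03 pos [ 0.5562 -0.1902  0.0893] xaxis yaw 109.31 z [-0.0012 -0.0049 -1.    ] F [-1.6 -6.9  0.5] w 0.0155 q [-0.517  0.657  1.638 -0.006  0.846 -2.42 ]
t 12.08 pos [ 0.557  -0.186   0.0893] xaxis yaw 109.39 z [-0.    -0.002 -1.   ] F [-2.3 -3.7  0.5] w 0.0159 q [-5.120e-01  6.570e-01  1.639e+00 -2.000e-03  8.450e-01 -2.419e+00]
[ 0.60779284 -0.19829291]
18 [1.53, 1.16]
36 [2.68, 2.64]
54 [3.35, 4.32]
72 [3.51, 6.04]
90 [3.18, 7.63]
108 [2.42, 8.96]
126 [1.33, 9.90]
144 [0.05, 10.37]
end [ 0.6547 -0.1524]
```

View pics/w8.png

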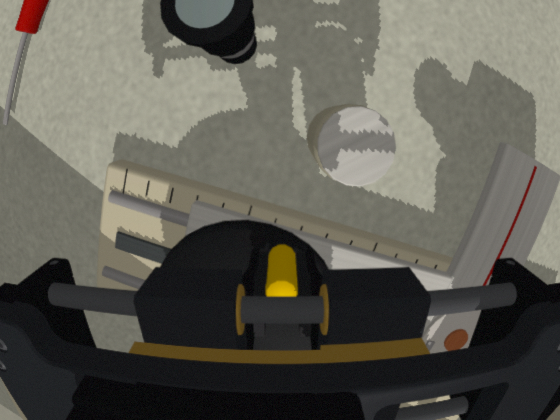

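>>> {"name": "drive_tool", "arguments": {
  "plan": [
    {"offset":[1.53,1.16,0],"delta_rot":[0,0,0],"jaw":1},
    {"offset":[2.68,2.64,0],"delta_rot":[0,0,0],"jaw":1},
    {"offset":[3.35,4.32,0],"delta_rot":[0,0,0],"jaw":1},
    {"offset":[3.51,6.04,0],"delta_rot":[0,0,0],"jaw":1},
    {"offset":[3.18,7.63,0],"delta_rot":[0,0,0],"jaw":1},
    {"offset":[2.42,8.96,0],"delta_rot":[0,0,0],"jaw":1},
    {"offset":[1.33,9.9,0],"delta_rot":[0,0,0],"jaw":1},
    {"offset":[0.05,10.37,0],"delta_rot":[0,0,0],"jaw":1}
  ]
}}

```text
time: 12.75
position: [0.6518, -0.1496, 0.0891]
tool_rot: [0.578, 0.816, -0.001, -0.006]
ft_force: [-9.3, 6.1, 10.5]
grip_width: 0.0155
```

```bash
python3 - <<'E'
from h import *
o=st()
im=camera("wrist");cv2.imwrite("pics/w9.png",im[:,:,::-1])
o=st()
C=np.array([.6097,-.2590])+.01*np.radians(492)*YS;print(C)
circ(C,.052,95.6-432,[18*k for k in range(1,9)],109.35)
E
```

```text
t 12.75 pos [ 0.6518 -0.1496  0.0891] xaxis yaw 109.36 z [-0.0104  0.0061 -0.9999] F [-9.3  6.1 10.5] w 0.0155 q [-3.930e-01  7.460e-01  1.409e+00  2.000e-03  9.980e-01 -2.303e+00]
t 12.8 pos [ 0.6535 -0.1524  0.0892] xaxis yaw 109.3 z [-0.0074  0.0037 -1.    ] F [-6.4  4.6  6.9] w 0.0155 q [-3.950e-01  7.480e-01  1.405e+00  1.000e-03  9.970e-01 -2.304e+00]
[ 0.60700368 -0.17317274]
18 [-1.32, -0.04]
36 [-2.52, -0.57]
54 [-3.46, -1.54]
72 [-4.00, -2.84]
90 [-4.07, -4.33]
108 [-3.64, -5.85]
126 [-2.71, -7.26]
144 [-1.35, -8.40]
end [ 0.5799 -0.1929]
```

View pics/w9.png

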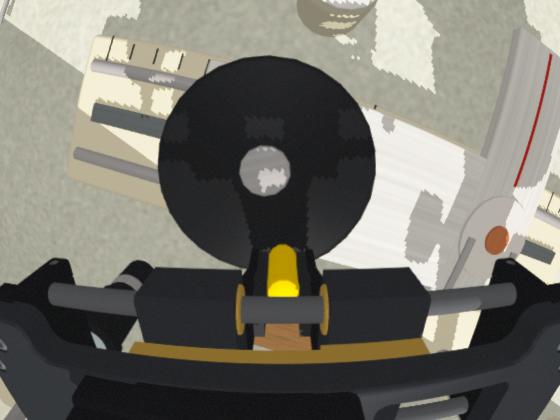

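>>> {"name": "drive_tool", "arguments": {
  "plan": [
    {"offset":[-1.32,-0.04,0],"delta_rot":[0,0,0],"jaw":1},
    {"offset":[-2.52,-0.57,0],"delta_rot":[0,0,0],"jaw":1},
    {"offset":[-3.46,-1.54,0],"delta_rot":[0,0,0],"jaw":1},
    {"offset":[-4.0,-2.84,0],"delta_rot":[0,0,0],"jaw":1},
    {"offset":[-4.07,-4.33,0],"delta_rot":[0,0,0],"jaw":1},
    {"offset":[-3.64,-5.85,0],"delta_rot":[0,0,0],"jaw":1},
    {"offset":[-2.71,-7.26,0],"delta_rot":[0,0,0],"jaw":1},
    {"offset":[-1.35,-8.4,0],"delta_rot":[0,0,0],"jaw":1}
  ]
}}

```text
time: 13.47
position: [0.5846, -0.1979, 0.0895]
tool_rot: [0.579, 0.816, -0.0, 0.007]
ft_force: [5.1, -7.0, -7.5]
grip_width: 0.0152
```

```bash
python3 - <<'E'
from h import *
im=camera("wrist")
o=st()
im=camera("wrist");big=cv2.resize(im[60:360,280:560],None,fx=2,fy=2,interpolation=cv2.INTER_CUBIC);cv2.imwrite("pics/w10.png",big[:,:,::-1])
for n in ("top","side"):
    im=camera(n);cv2.imwrite(f"pics/{n}10.png",im[:,:,::-1])
im=cv2.imread("pics/top10.png")[150:280,200:360];cv2.imwrite("pics/top10c.png",cv2.resize(im,None,fx=4.5,fy=4.5,interpolation=cv2.INTER_CUBIC))
im=cv2.imread("pics/side10.png")[150:270,190:350];cv2.imwrite("pics/side10c.png",cv2.resize(im,None,fx=5,fy=5,interpolation=cv2.INTER_CUBIC))
E
```

```text
t 13.52 pos [ 0.58   -0.1946  0.0893] xaxis yaw 109.31 z [ 0.0031 -0.0037 -1.    ] F [ 0.6 -4.4  3.8] w 0.0152 q [-5.050e-01  6.800e-01  1.578e+00 -2.000e-03  8.800e-01 -2.412e+00]
```

View pics/w10.png

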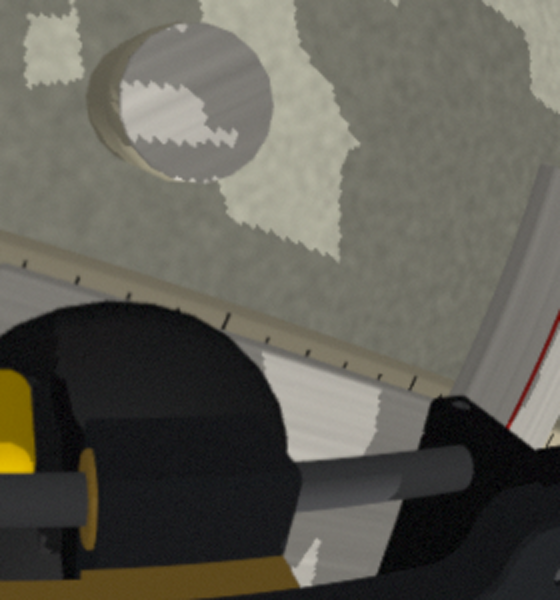

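View pics/top10c.png

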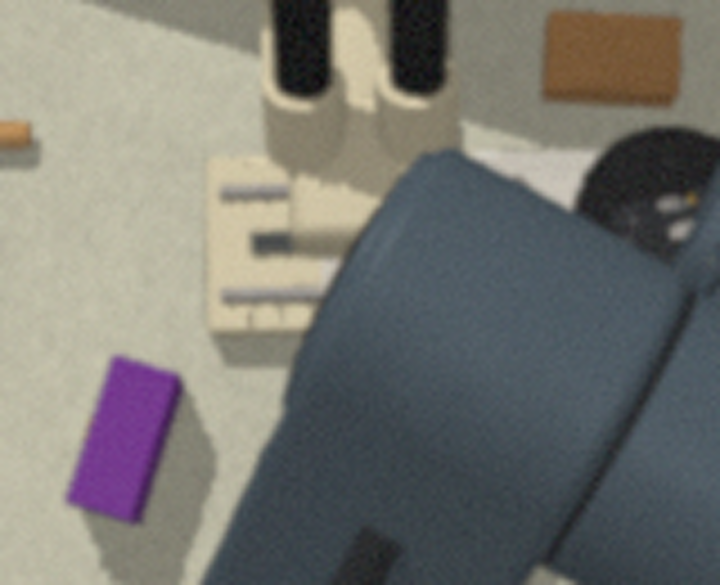

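View pics/side10c.png

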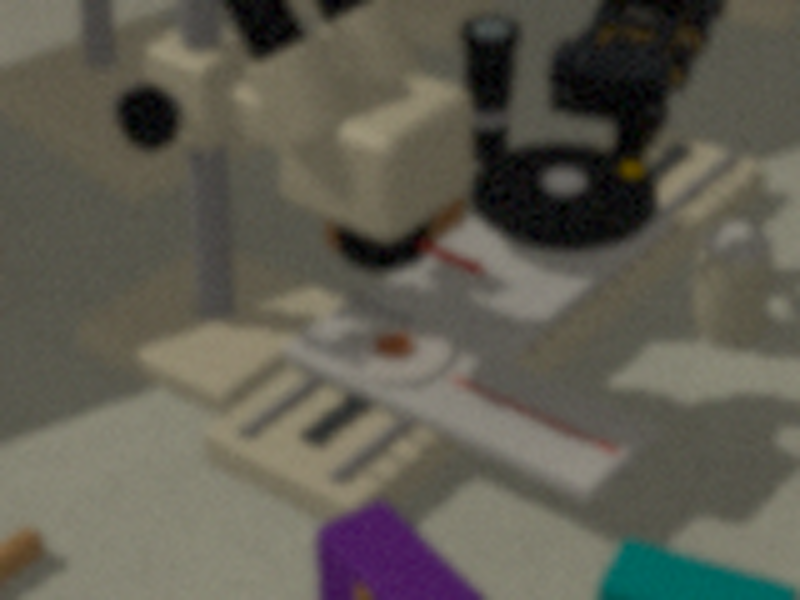

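The side view shows the dish at crop (395,345), its red line from (458,380) to (620,450), and the needle from (430,243) to (483,270). From these I can measure the remaining distance.

```bash
python3 - <<'E'
from h import *
S=lambda p:crop(p,5,(190,150))
def sy(p): return float(np.dot(p[:2],YS))
for n,p,z in [("l0",(458,380),.044),("l1",(620,450),.044),("n0",(430,243),.14),("n1",(482,270),.14),("hub",(565,180),.08),("dish",(397,346),.048)]:
    w=px2w("side",S(p),z);print(n,w.round(4),"sy",round(sy(w),4))
print("top needle sy",sy(np.array([.5272,.0499])),sy(np.array([.565,.0491])))
C=np.array([.6097,-.2590])+.01*np.radians(636)*YS;print("model C",C,"dish sy",sy(C)+.19)
E
```

```text
l0 [0.5509 0.0366 0.044 ] sy 0.0193
l1 [0.4351 0.0306 0.044 ] sy 0.0169
n0 [0.5686 0.0435 0.14  ] sy 0.0256
n1 [0.5274 0.0469 0.14  ] sy 0.0303
hub [ 0.605 -0.149  0.08 ] sy -0.168
dish [0.5989 0.037  0.048 ] sy 0.0181
top needle sy 0.033320970000000005 0.03133445000000001
model C [ 0.60621451 -0.14805256] dish sy 0.022986329696290886
```

Both cameras agree on about 10 mm to go, about 57° of crank.

```bash
python3 - <<'E'
from h import *
C=np.array([.6097,-.2590])+.01*np.radians(636)*YS
circ(C,.052,95.6-576,[8,20,32,43,51,56,58],109.35)
E
```

```text
8 [0.72, -0.39]
20 [1.89, -0.80]
32 [3.15, -1.01]
43 [4.32, -1.00]
51 [5.18, -0.87]
56 [5.70, -0.74]
58 [5.91, -0.68]
end [ 0.5539 -0.1394]
```

>>> {"name": "drive_tool", "arguments": {
  "plan": [
    {"offset":[0.72,-0.39,0],"delta_rot":[0,0,0],"jaw":1},
    {"offset":[1.89,-0.8,0],"delta_rot":[0,0,0],"jaw":1},
    {"offset":[3.15,-1.01,0],"delta_rot":[0,0,0],"jaw":1},
    {"offset":[4.32,-1.0,0],"delta_rot":[0,0,0],"jaw":1},
    {"offset":[5.18,-0.87,0],"delta_rot":[0,0,0],"jaw":1},
    {"offset":[5.7,-0.74,0],"delta_rot":[0,0,0],"jaw":1},
    {"offset":[5.8,-0.71,0],"delta_rot":[0,0,0],"jaw":1},
    {"offset":[5.8,-0.71,0],"delta_rot":[0,0,0],"jaw":1}
  ]
}}

```text
time: 14.33
position: [0.5533, -0.1417, 0.0893]
tool_rot: [0.578, 0.816, -0.002, -0.001]
ft_force: [-5.2, -4.5, 3.8]
grip_width: 0.0154
```

```bash
python3 - <<'E'
from h import *
im=camera("side");cv2.imwrite("pics/side11.png",im[:,:,::-1])
st()
im=cv2.imread("pics/side11.png")[150:270,190:350];cv2.imwrite("pics/side11c.png",cv2.resize(im,None,fx=5,fy=5,interpolation=cv2.INTER_CUBIC))
E
```

```text
t 14.38 pos [ 0.5532 -0.1416  0.0892] xaxis yaw 109.39 z [-4.4e-03 -7.0e-04 -1.0e+00] F [-5.6 -4.8  3.5] w 0.0154 q [-0.445  0.642  1.677 -0.003  0.825 -2.352]
```

View pics/side11c.png

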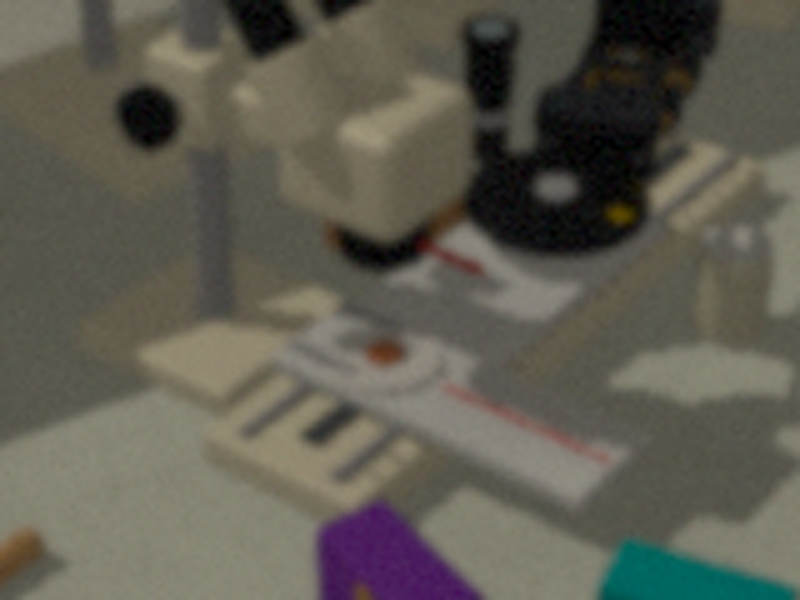

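The line now runs from crop (445,387) to (610,460), close to the needle. I'll release, lift clear and check with the top camera.

>>> {"name": "drive_tool", "arguments": {
  "plan": [
    {"offset":[0,0,0],"delta_rot":[0,0,0],"jaw":3},
    {"offset":[0,0,0],"delta_rot":[0,0,0],"jaw":4},
    {"offset":[0,0,0],"delta_rot":[0,0,0],"jaw":5},
    {"offset":[0,0,0],"delta_rot":[0,0,0],"jaw":5},
    {"offset":[0,0,-2],"delta_rot":[0,0,0],"jaw":5},
    {"offset":[0,0,-5],"delta_rot":[0,0,0],"jaw":5},
    {"offset":[0,0,-8.5],"delta_rot":[0,0,0],"jaw":5},
    {"offset":[-1,0,-12],"delta_rot":[0,0,0],"jaw":5}
  ]
}}

```text
time: 15.05
position: [0.5565, -0.148, 0.2095]
tool_rot: [0.578, 0.816, 0.0, -0.002]
ft_force: [1.1, 0.2, -0.4]
grip_width: 0.0491
```

```bash
python3 - <<'E'
from h import *
o=st();plan_to([.40,-.42,.23],109.4);plan_to([.27,-.56,.23],80)
S=lambda p:crop(p,5,(190,150))
for n,p,z in [("l0",(445,387),.044),("l1",(610,460),.044),("dish",(386,352),.048)]:
    w=px2w("side",S(p),z);print(n,w.round(4),"sy",w[:2]@YS)
E
```

```text
t 15.05 pos [ 0.5565 -0.148   0.2095] xaxis yaw 109.38 z [-0.0037  0.0033 -1.    ] F [ 1.1  0.2 -0.4] w 0.0491 q [-4.550e-01  4.790e-01  1.569e+00  1.000e-03  1.099e+00 -2.364e+00]
offset cm [-20.45 -23.79  -2.08] rot deg [-0.14 -0.25 -0.02]
offset cm [-29.35 -40.7   -2.08] rot deg [-0.2  -0.21 29.38]
l0 [0.5527 0.0472 0.044 ] sy 0.02987303046358557
l1 [0.4343 0.042  0.044 ] sy 0.028372733315323015
dish [0.6002 0.0462 0.048 ] sy 0.02737407770337197
```

>>> {"name": "drive_tool", "arguments": {
  "plan": [
    {"offset":[-1.85,-2.5,-0.3],"delta_rot":[0,0,5],"jaw":5},
    {"offset":[-3.7,-5,-0.6],"delta_rot":[0,0,10],"jaw":5},
    {"offset":[-5.5,-7.6,-0.9],"delta_rot":[0,0,15],"jaw":5},
    {"offset":[-7.3,-10.2,-1.2],"delta_rot":[0,0,20],"jaw":5},
    {"offset":[-9.2,-12.7,-1.5],"delta_rot":[0,0,25],"jaw":5},
    {"offset":[-11,-15.3,-1.8],"delta_rot":[0,0,30],"jaw":5},
    {"offset":[-12.8,-17.8,-2],"delta_rot":[0,0,35],"jaw":5},
    {"offset":[-14.7,-20.3,-2],"delta_rot":[0,0,40],"jaw":5}
  ]
}}

```text
time: 15.72
position: [0.4143, -0.357, 0.2296]
tool_rot: [0.824, 0.567, 0.0, 0.0]
ft_force: [0.1, -0.2, 0.6]
grip_width: 0.0499
```

```bash
python3 - <<'E'
from h import *
o=st();plan_to([.27,-.56,.23],30)
E
```

```text
t 15.72 pos [ 0.4143 -0.357   0.2296] xaxis yaw 69.07 z [ 8.e-04  2.e-04 -1.e+00] F [ 0.1 -0.2  0.6] w 0.0499 q [-9.160e-01  4.140e-01  1.622e+00  1.000e-03  1.106e+00 -2.122e+00]
offset cm [-24.12  -6.22  -0.06] rot deg [ 3.000e-02 -4.000e-02  3.907e+01]
```

>>> {"name": "drive_tool", "arguments": {
  "plan": [
    {"offset":[-3,-0.8,0],"delta_rot":[0,0,5],"jaw":5},
    {"offset":[-6,-1.6,0],"delta_rot":[0,0,10],"jaw":5},
    {"offset":[-9,-2.3,0],"delta_rot":[0,0,15],"jaw":5},
    {"offset":[-12,-3.1,0],"delta_rot":[0,0,20],"jaw":5},
    {"offset":[-15,-3.9,0],"delta_rot":[0,0,25],"jaw":5},
    {"offset":[-18,-4.6,0],"delta_rot":[0,0,30],"jaw":5},
    {"offset":[-21,-5.4,0],"delta_rot":[0,0,35],"jaw":5},
    {"offset":[-24,-6.2,0],"delta_rot":[0,0,39],"jaw":5}
  ]
}}

```text
time: 16.38
position: [0.2714, -0.5596, 0.2289]
tool_rot: [0.966, 0.259, 0.0, -0.0]
ft_force: [-0.3, 0.1, -0.1]
grip_width: 0.0499
```

```bash
python3 - <<'E'
from h import *
o=st()
im=camera("top");cv2.imwrite("pics/top12.png",im[:,:,::-1])
im=cv2.imread("pics/top12.png")
cv2.imwrite("pics/top12c.png",cv2.resize(im[150:270,240:400],None,fx=5,fy=5,interpolation=cv2.INTER_CUBIC))
cv2.imwrite("pics/top12d.png",cv2.resize(im[200:290,140:260],None,fx=6,fy=6,interpolation=cv2.INTER_CUBIC))
im=camera("side");cv2.imwrite("pics/side12.png",im[:,:,::-1])
E
```

```text
t 16.38 pos [ 0.2714 -0.5596  0.2289] xaxis yaw 30.08 z [ 5.e-04  8.e-04 -1.e+00] F [-0.3  0.1 -0.1] w 0.0499 q [-1.299e+00  5.170e-01  1.433e+00  1.000e-03  1.192e+00 -1.824e+00]
```

View pics/top12c.png

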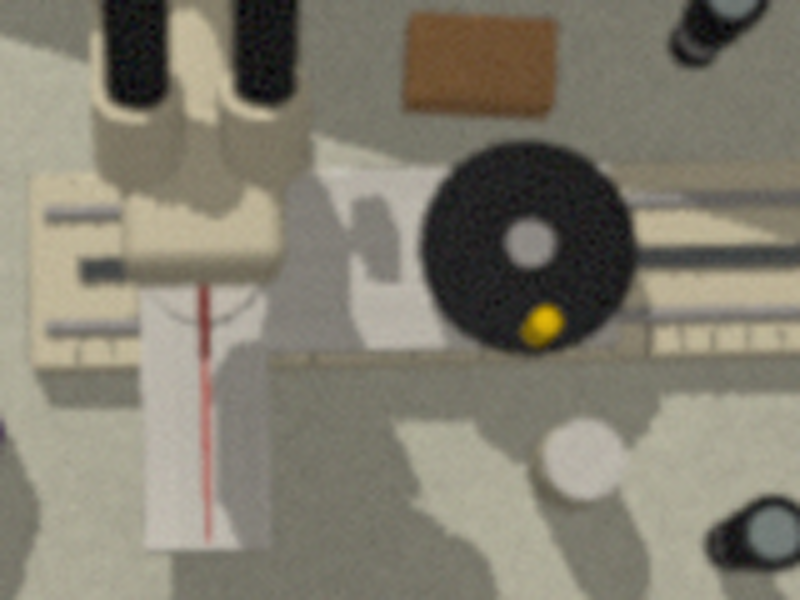

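View pics/top12d.png

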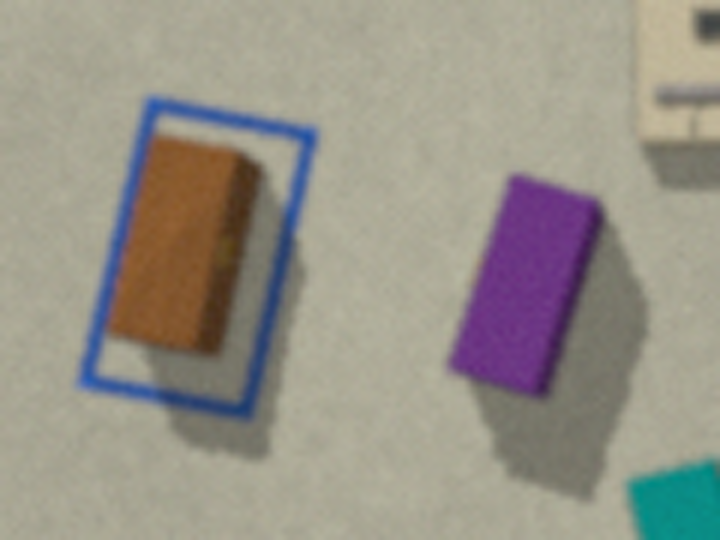

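View pics/top12.png

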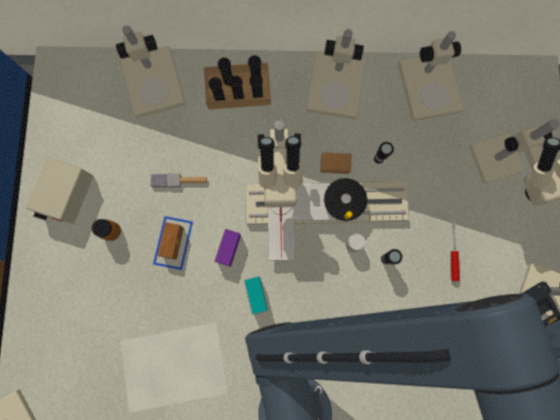

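The top view shows the needle at crop x≈204 lying over the line at x≈206–208. The case is inside the tape. I'll quantify both with colour centroids.

```bash
python3 - <<'E'
from h import *
im=cv2.imread("pics/top12.png").astype(float)
im0=cv2.imread("pics/top0.png").astype(float)
def cen(im,r0,r1,c0,c1,z,lab):
    out=[]
    for r in range(r0,r1):
        red=np.clip(im[r,c0:c1,2]-np.maximum(im[r,c0:c1,1],im[r,c0:c1,0])-15,0,None)
        if red.sum()>20:
            u=c0+(red*np.arange(c1-c0)).sum()/red.sum();w=px2w("top",(u,r),z);out.append([u,r,w[0],w[:2]@YS])
    out=np.array(out);print(lab,len(out),"u",out[:,0].mean().round(2),"sy mean",out[:,3].mean().round(4),"sd",out[:,3].std().round(4))
    k=np.polyfit(out[:,2],out[:,3],1);print("   slope deg",np.degrees(k[0]).round(2),"at x=.597:",np.polyval(k,.597).round(4))
cen(im,208,220,274,288,.14,"needle now")
cen(im0,209,221,274,288,.14,"needle before")
cen(im,226,257,274,290,.044,"line now")
cen(im0,220,255,318,330,.044,"line before")
B=lambda p:crop(p,5,(240,150))
h=px2w("top",B((531,242)),.08);print("hub",h,"dish sy",h[:2]@YS+.19)
A=lambda p:crop(p,6,(140,200))
P=np.array([px2w("top",A(p),.06)[:2] for p in [(153,136),(244,150),(204,350),(108,332)]]);print("case",P.mean(0))
e=P[0]-P[3];print(np.degrees(np.arctan2(e[1],e[0])),np.hypot(*e)); e=P[1]-P[2];print(np.degrees(np.arctan2(e[1],e[0])))
ya=np.radians(-9.8);X=np.array([np.cos(ya),np.sin(ya)]);Y=np.array([-X[1],X[0]]);d=P.mean(0)-[.4782,.372];print("bay frame",d@X,d@Y)
E
```

```text
needle now 12 u 280.38 sy mean 0.0328 sd 0.0002
   slope deg 0.29 at x=.597: 0.0331
needle before 12 u 280.44 sy mean 0.0327 sd 0.0002
   slope deg 0.3 at x=.597: 0.033
line now 31 u 280.92 sy mean 0.0321 sd 0.0002
   slope deg 0.07 at x=.597: 0.0322
line before 34 u 322.07 sy mean -0.0885 sd 0.0002
   slope deg 0.25 at x=.597: -0.088
hub [ 0.60566534 -0.13829437  0.08      ] dish sy 0.032756890454112286
case [0.47954377 0.36871519]
-9.57298722308326 0.09588214479389355
-8.278542644588324
bay frame 0.0018832708771570224 -0.0030081560209148004
```

```bash
python3 - <<'E'
from h import *
st();print(hand_in())
E
```

```text
t 16.48 pos [ 0.2695 -0.5631  0.229 ] xaxis yaw 29.99 z [-2.0e-04 -3.2e-03 -1.0e+00] F [0.4 0.4 0.6] w 0.0501 q [-1.303e+00  5.190e-01  1.430e+00 -1.000e-03  1.190e+00 -1.826e+00]
the job is handed in; nothing more can be done
None
```

I moved the wooden case into the blue bay first. Then I cranked the wheel about 1.9 turns clockwise by its handle, let go, backed the arm clear and handed the job in at 16.5 s.

- **Case:** the last top view shows it upright inside the tape, about 2–3 mm off the bay's centre and square to within about 1.5°.
- **Carriage:** the top camera puts the red line about 0.7–0.9 mm short of the needle. The side camera, read by eye before I released the handle, put it about 1 mm past. That disagreement is within the 2 mm calibration, so I left it there.
- **Other things:** the lens can and the front eyepiece are within a pixel of where they started. The needle is too, so the microscope was not knocked. The rest of the table I checked only by eye, and nothing looked moved.
- **Force:** the readings I saw at the end of each move stayed below about 15 N at the wrist, well under the 120 N limit.

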